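Tip the forming block onto its bench board

TASK

Lay the grooved wooden forming block down on the fenced bench board, ready for hammering: slide it, still standing, squarely up against the board's low near edge, then push gently near its top until it tips over that edge and lies on the board with its grooves upward. Finally push it along the board until its end is flush against the fence, and bed it there with a steady push of about 15 N, pushing gently throughout (never ramming the block or board), and leave the hammer, file and jar where they are.

Things in the scene. Friction and masses are not known exactly. Their poses are not given: they have to be found in the camera images.
- block_mid (a point): Centre (half-way up) of the loose forming block: pale waxed hardwood, 90 mm thick (its x), 100 mm wide (its y), 130 mm tall (its z), 0.68 to 0.92 kg, friction about 0.3 to 0.5; too wide to grip. It starts standing on the bench: its z points up, its +x towards the board. Once tipped on to the board, its x points down and its z towards the fence.
- block: The same block, same axes; origin at the centre of its foot (the 90 x 100 mm end it stands on), 65 mm below its centre along z. Three half-round cross grooves, up to 11 mm deep, run along y in its -x face (the one away from the board), at 10 to 26, 33 to 57 and 64 to 96 mm above the foot; the top 34 mm of that face is plain.
- board: Plywood bench board, screwed down: 170 mm long (its x), 150 mm wide (y), 15 mm thick; origin at the centre of its underside, on the bench. Its +x points from the near edge (the low stop, upright, at x = -85 mm) to the fence; the bed is 150 mm long. The block starts 20 to 70 mm before the near edge, up to 0.2 rad out of square. Home, its centre lies straight above this origin, 60 mm up.
- fence: Wooden fence across the far end of the board, fixed: 20 mm thick (its x), 150 mm wide, 30 mm high above the bed; origin at the centre of its underside, on the bed. Its axes are those of the board; its face towards the near edge is 10 mm from its origin, at x = +65 mm of the board.
- near_edge (a point): Middle of the top of the board's near edge, 15 mm above the bench: the edge over which the block tips. Axes of the board.
- hammer: Bystander: hammer lying beside the board, on its -y side; 260 mm long (along its x), handle 26 mm thick, head 90 mm wide; origin under its middle.
- jar: Bystander: brown glass jar with a dark metal lid, 68 mm diameter, 105 mm tall, standing behind the fence; origin at the centre of its underside.
- file: Bystander: flat file with a wooden handle lying beside the board on its +y side, 260 mm long (along its x), 22 mm high; origin near its middle, on the bench.
Things that resemble listed ones, but are neither listed nor needed, are in the scene too. What is shaped like the block but yellow is not meant.

How it is judged (in metres and radians):
On the way, in this order (a step that is already met when the one before it is completed fails the run):
1. the block stands with its foot up against the near edge of the board, within 3 mm and square to it within 0.06 rad (x of block_mid in the frame of board above -0.133 m and angle between the x axis of block and the x axis of board, either way round below 0.06 rad and angle between block's own z axis and vertical below 0.06 rad), for 0.2 s.
2. the block lies on the board with its grooves upward (angle between block's own x axis and vertical above 3.05 rad and z of block_mid in the frame of board between 0.055 and 0.064 m), for 0.3 s.
3. the lying block is pressed home: its end bears on the fence with more than 6 N (contact force between block and fence above 6 N and angle between block's own x axis and vertical above 3.05 rad), for 0.3 s.
At the end, for the whole second after the job is handed in: The block lies flat on the board at rest, grooves up, wholly on the bed (within 25 mm of its middle line sideways), its end within 2.5 mm of the fence and square to it within 0.035 rad (angle between block's own x axis and vertical above 3.08 rad and z of block_mid in the frame of board between 0.055 and 0.064 m and x of block_mid in the frame of board above -0.0025 m and y of block_mid in the frame of board between -0.025 and 0.025 m and angle between the z axis of block and the x axis of board, either way round below 0.035 rad and linear speed of block below 0.01 m/s); the robot touches nothing.
It fails at once if the robot pushes the block with more than 30 N (contact force between any of the fingers, the arm and block above 30 N).
It fails at once if the robot presses on the board or its fence with more than 30 N (contact force between any of the arm, the fingers and board above 30 N).
It fails at once if the hammer, the jar or the file is moved by more than 10 mm (distance of any of hammer, jar, file from where it was at the start of the episode above 0.01 m).
It also fails if it takes over 66 s, if anything falls off the work surface, if the arm or the gripper's body presses on something with over 40 N, if the wrist force passes 120 N, or if a joint passes its speed limit or range.

ROBOT

A 6-joint arm with a two-finger parallel gripper is mounted at the origin on the work surface. World frame = base frame: x ahead of the robot, y to its left, z up, the work surface at z = 0. Lengths are in mm, angles in rad, forces in N, time in s.
With the tool pointing down it reaches from about 300 to 775 mm from the base axis. Payload 14.6 kg.
Tool frame: the origin (TCP) lies midway between the tips of the shut fingers; the grasp point (between the pads) lies 19 mm behind it (grip_depth is the distance from the TCP to the grasp point, in mm); z points along the fingers, y is the direction in which the jaws open and shut (so a half turn about z gives the same grasp; the last joint's range is limited). The gripper opens to 94 mm and grips with 3 to 60 N. Pads are 16 mm wide; open, the fingers measure 119 mm over their backs; the gripper's body (75 mm by 177 mm) begins 78 mm behind the grasp point.
Start: joints at [1.174, 0.3, 1.521, -0, 1.321, -0.067], TCP at [178.117, 520.35, 205.446] pointing down, gripper open.
Joint ranges: [-3.03, 3.03], [-0.79, 2.21], [0.23, 2.52], [-1.04, 4.18], [0, 3.07], [-2.55, 2.55]. Speed limits (rad/s): [2.22, 2.22, 2.57, 3.14, 3.14, 3.14].

INTERFACE

Orientations are given as [roll, pitch, yaw] about the fixed x, y, z axes, in that order (R = Rz(yaw) Ry(pitch) Rx(roll)).
In Python, from cell import read_state, camera, camera_info, sign_off, grip_depth gives the robot as it stands.
- The arm moves only by the tool drive_tool, never from a script. Its argument "motion" is one flat list of numbers, 4 for each row, row after row: the shift along the tool's x, y, z in mm, then the turn about the tool's z in rad. A call has 1 to 8 rows; each row shifts and turns the pose as measured when the row begins, along the tool's axes as they then stand; what a row does not reach is not made up. A row lasts 1/12 s, in which the tool goes at most 41.7 mm and 7.16 degrees, less where a joint would pass 70% of its speed; a pose out of reach is approached as far as the arm can. A call is refused whole if a number of a shift passes 41.7 or a number of a turn 0.125, either way. A call with a gripper value outside its range is refused whole. "jaw" is the closure, from 0 (fully open) to 1 (shut), set as the call begins (left out, the last holds). The fingers move at their own pace and stop on an object; "grip_force" is the grip in N (left out, the last holds). Time passes only in rows, so rows that do not move let the fingers close. It gives the time, the measured TCP pose, the force and the opening at its end, in the units of the state.
- read_state(): the state, without advancing time (a new reading comes with each control period).
- camera(name): name is "side" or "top" or "wrist"; returns the picture (420x560x3 uint8, red, green, blue); there is no depth.
- camera_info(name): a dict with "fovy" (degrees; the focal length in pixels is half the picture's height over the tangent of half this angle, whatever the lens; pixels are square), "cx", "cy" (the principal point, pixels), "camera_from_world" (4x4, takes a point from world to camera coordinates). Camera axes: x right, y up, looking along -z (the intrinsics and any distortion apply to the point x, -y, -z); pixel columns grow to the right and rows downward; lengths in mm; the calibration is good to about 2 mm. A picture is of the moment at which its call begins: read the wrist's pose just before it. camera_info takes no time and is no camera call; for the wrist camera it gives the pose at the moment of the call.
- sign_off(): hands the job in, once; it reports no verdict.
The state is a dict: "clock": time; "joints": joint angles; "qd": joint speeds; "effort": joint torques, N m; "eef_pos": TCP position; "eef_rot": TCP orientation; "wrist_force": force on the tool from outside, world axes, zero at the start; "moment": the same for the moment, N m; "finger_gap": finger opening in mm.
Only numpy, scipy, OpenCV 4.12 (cv2) and the standard library are available. Lean on these libraries where they do the work, as an engineer would, in place of code of your own. Each camera call takes 0.05 s, during which the arm holds its last target. There are 200 camera calls.

## Working session

There is one attempt and no reset: what is moved stays moved. The work goes in short steps, Python scripts to look and compute and a tool call to move; the robot and the scene stay as the last step left them, time stands still between calls to the robot, and variables do not carry over. Pictures are saved under pics/ and viewed, on a budget of 10 in all, crops included, one or two more only if the job needs it, and the job is handed in when it is done.

Besides the shell and the picture viewer there is one more tool, called after "Call:" as name(argument=value, ...) on one line, values as JSON. drive_tool: Moves the arm, as the interface text tells. Its arguments: {"type":"object","properties":{"motion":{"type":"array","items":{"type":"number"}},"jaw":{"type":"number"},"grip_force":{"type":"number"}},"required":["motion"]}

```bash
mkdir -p pics
python3 - <<'E'
from cell import *
import cv2,numpy as np
for n in ["top","side"]:
    im=camera(n); cv2.imwrite(f"pics/{n}0.png",cv2.cvtColor(im,cv2.COLOR_RGB2BGR)); i=camera_info(n); print(n,{k:(np.round(v,3).tolist()) if not isinstance(v,str) else v for k,v in i.items()})
print(read_state(),grip_depth)
E
```

```text
top {'fovy': 47.34, 'cx': 278.179, 'cy': 209.993, 'camera_from_world': [[-0.034, -0.999, -0.003, -70.408], [0.974, -0.034, 0.225, -588.493], [-0.225, 0.004, 0.974, -1083.968], [0.0, 0.0, 0.0, 1.0]]}
side {'fovy': 57.182, 'cx': 276.604, 'cy': 210.085, 'camera_from_world': [[0.682, -0.731, -0.025, -448.532], [0.369, 0.314, 0.875, -256.133], [-0.631, -0.606, 0.484, -480.706], [0.0, 0.0, 0.0, 1.0]]}
{'clock': 0.1, 'joints': array([ 1.17441100e+00,  3.00414876e-01,  1.52151449e+00, -2.84935112e-05,
        1.32066756e+00, -6.65743644e-02]), 'qd': array([ 0.00033389, -0.00147738, -0.00257693,  0.00083067, -0.00236558,
        0.00135716]), 'effort': array([ 1.65931659e-03, -5.32638180e+01, -3.53282940e+01,  7.09500653e-02,
        2.34721228e-02, -9.03602859e-05]), 'eef_pos': array([178.03437294, 520.14922977, 204.94532877]), 'eef_rot': array([-3.14058877e+00, -3.92709224e-05,  2.81178874e+00]), 'wrist_force': array([ 0.42210364,  0.4473979 , -0.39800929]), 'moment': array([-0.00405747,  0.02721017,  0.0033288 ]), 'finger_gap': 94.09166690760111} 18.8
```

View pics/top0.png

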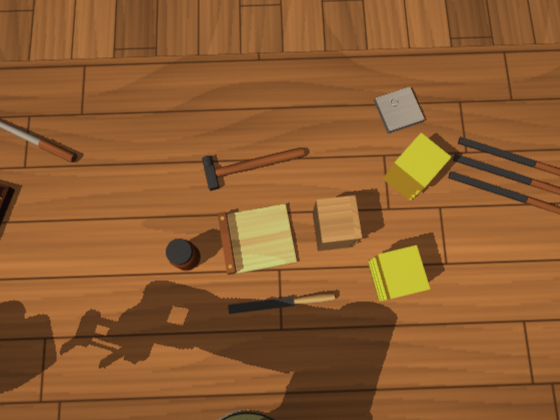

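View pics/side0.png

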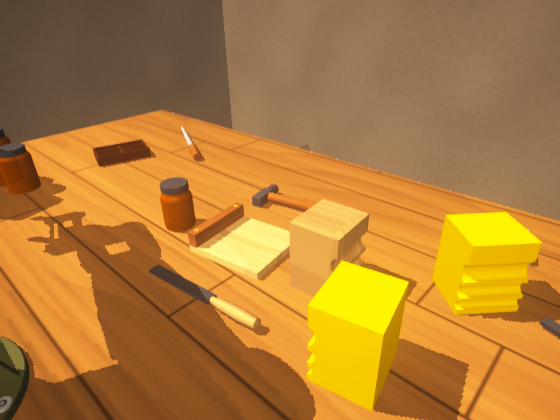

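```bash
cat > h.py <<'E'
import numpy as np,cv2
from cell import *
def K(i):
    f=210/np.tan(np.radians(i["fovy"])/2); return f
def ray(i,px,z):
    px=np.atleast_2d(np.array(px,float)); f=K(i); T=np.array(i["camera_from_world"]); R=T[:3,:3]; c=-R.T@T[:3,3]
    d=np.c_[(px[:,0]-i["cx"])/f,-(px[:,1]-i["cy"])/f,-np.ones(len(px))]@R
    return c+d*((z-c[2])/d[:,2])[:,None]
def proj(i,P):
    P=np.atleast_2d(P); T=np.array(i["camera_from_world"]); q=P@T[:3,:3].T+T[:3,3]; f=K(i)
    return np.c_[i["cx"]+f*q[:,0]/-q[:,2], i["cy"]-f*q[:,1]/-q[:,2]]
E
python3 - <<'E'
from h import *
im=cv2.imread("pics/top0.png"); print({k for k in camera_info("top")})
c=im[185:285,205:375]; cv2.imwrite("pics/crop1.png",cv2.resize(c,None,fx=4.7,fy=4.7,interpolation=cv2.INTER_CUBIC))
hsv=cv2.cvtColor(im,cv2.COLOR_BGR2HSV)
for p in [(250,225),(280,235),(228,245),(340,225),(330,205),(355,230),(325,245),(290,280),(305,220)]: print(p,hsv[p[1],p[0]])
E
```

```text
{'cx', 'cy', 'camera_from_world', 'fovy'}
(250, 225) [ 24 116 200]
(280, 235) [ 21 126 198]
(228, 245) [ 11 180 146]
(340, 225) [ 16 146 184]
(330, 205) [ 16 145 193]
(355, 230) [ 16 142 198]
(325, 245) [ 15 151 105]
(290, 280) [ 14 168 168]
(305, 220) [ 14 168 175]
```

View pics/crop1.png

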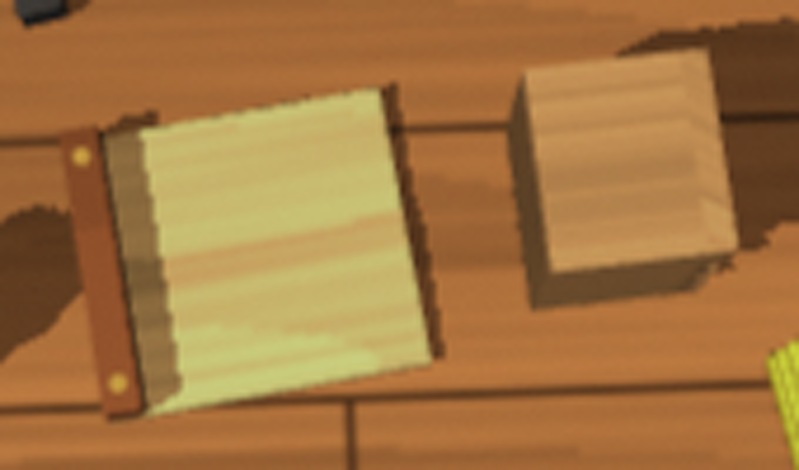

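The crop (4.7× scale, origin (205,185)) shows the board, with its near edge running (383,88)–(433,362), the fence top at (63,132)–(146,412), and the block top at (523,72),(708,48),(738,245),(552,272).

Run:
```python
from h import *
i=camera_info("top"); g=cv2.imread("pics/top0.png",0)
def cl(p): return (np.array(p,float)+.5)/4.7-.5+[205,185]
def ref(p):
    q=cl(p).astype(np.float32).reshape(-1,1,2); r=cv2.cornerSubPix(g,q.copy(),(2,2),(-1,-1),(3,50,.01)).reshape(-1,2); print("shift",np.round(r-q.reshape(-1,2),1).tolist()); return q.reshape(-1,2)
ne=ray(i,ref([(383,88),(433,362)]),15); fo=ray(i,ref([(63,132),(108,418),(146,412),(100,128)]),45); bl=ray(i,ref([(523,72),(708,48),(738,245),(552,272)]),130)
for n,a in (("ne",ne),("fence",fo),("blk",bl)):
    print(n,np.round(a[:,:2],1).tolist(),"sides",np.round(np.linalg.norm(np.diff(np.r_[a,a[:1]],axis=0),axis=1),1))
e=ne[0]-ne[1]
print("near edge normal ang",np.arctan2(e[0],-e[1]))
# board +x = perpendicular to edge toward fence
def ang(v): return np.arctan2(v[1],v[0])
a1=ang(ne[0]-ne[1])+np.pi/2; a2=ang(fo[0]-fo[1])+np.pi/2; a3=ang(fo.mean(0)-ne.mean(0)); print("board yaw",a1,a2,ang(fo[3]-fo[2])+np.pi/2,a3, "len",np.linalg.norm(fo.mean(0)-ne.mean(0)))
bx=[ang(bl[0]-bl[1]),ang(bl[3]-bl[2]),ang(bl[0]-bl[3])+np.pi/2,ang(bl[1]-bl[2])+np.pi/2]; print("block yaw",bx)
yaw=np.mean([a1,a2,a3]); u=np.array([np.cos(yaw),np.sin(yaw)]); v=np.array([-u[1],u[0]])
c=bl.mean(0)[:2]; m=ne.mean(0)[:2]; o=m+85*u
print("yaw",yaw,"edge mid",m,"board o",o,"block c",c,"in board",(c-o)@u,(c-o)@v,"blk yaw rel",np.mean(bx)-yaw)
```

```text
shift [[-0.800000011920929, 1.100000023841858], [-0.30000001192092896, -0.800000011920929]]
shift [[0.0, 0.0], [-0.8999999761581421, -0.20000000298023224], [0.6000000238418579, -0.6000000238418579], [0.8999999761581421, 0.30000001192092896]]
shift [[0.30000001192092896, 0.699999988079071], [-0.699999988079071, 0.30000001192092896], [-0.20000000298023224, 0.699999988079071], [-0.0, -0.20000000298023224]]
ne [[614.3, -111.4], [466.3, -131.9]] sides [149.4 149.4]
fence [[589.1, 56.7], [440.0, 34.8], [442.4, 15.5], [590.6, 37.4]] sides [150.7  19.4 149.8  19.3]
blk [[591.7, -176.9], [600.6, -267.3], [503.3, -274.8], [493.4, -185.6]] sides [90.8 97.6 89.7 98.7]
near edge normal ang 1.7085567313906593
board yaw 1.7085567313906593 1.7166436015295237 1.7173632713422322 1.726315035556059 len 162.45903466529086
block yaw [np.float64(1.668696720772058), np.float64(1.6815266056190254), np.float64(1.6590163934927884), np.float64(1.6473588011853482)]
yaw 1.7171717894920808 edge mid [ 540.25832705 -121.63223387] board o [527.86079476 -37.54120467] block c [ 547.24755516 -226.1783897 ] in board -189.4475649914412 8.333917145462022 blk yaw rel -0.05302215922477571
```

Call:
drive_tool(motion=[0, 0, -5, 0.125, 0, 0, -5, 0.125, 0, 0, -5, 0.125, 0, 0, -5, 0.125, 0, 0, -5, 0.125, 0, 0, -5, 0.125, 0, 0, -5, 0.125, 0, 0, -5, 0.125], jaw=0.3)

```text
clock: 0.77
eef_pos: [177.4, 518.7, 242.6]
eef_rot: [-3.136, 0.007, 1.808]
wrist_force: [-0.3, -0.5, -0.1]
finger_gap: 66.1
```

```bash
cat > go.py <<'E'
import sys
from h import *
# board frame helper
YAW=1.717; O=np.array([527.9,-37.5])
u=np.array([np.cos(YAW),np.sin(YAW)]); v=np.array([-u[1],u[0]])
from scipy.spatial.transform import Rotation as Ro
def show(bx=None,by=None,z=None,yaw=YAW):
    s=read_state(); p=s["eef_pos"]; R=Ro.from_euler("xyz",s["eef_rot"]).as_matrix()
    d=p[:2]-O; print("t %.2f"%s["clock"],"board xy",np.round([d@u,d@v],1),"z %.1f"%p[2],"rot",np.round(s["eef_rot"],3),"F board",np.round([s["wrist_force"][:2]@u,s["wrist_force"][:2]@v,s["wrist_force"][2]],1),"gap",round(s["finger_gap"],1),"q",np.round(s["joints"],2))
    if bx is not None:
        t=np.r_[O+bx*u+by*v,z]; print("tool shift",np.round(R.T@(t-p),1),"turn", round(-(yaw-np.arctan2(R[1,0],R[0,0])),3))
if __name__=="__main__": show(*map(float,sys.argv[1:]))
E
python3 go.py -275 8 205
python3 - <<'E'
from h import *
im=cv2.imread("pics/top0.png"); i=camera_info("top"); h=cv2.cvtColor(im,cv2.COLOR_BGR2HSV)
m=cv2.inRange(h,(25,200,120),(35,255,255)); cs,_=cv2.findContours(m,0,2)
from go import u,v,O
for c in cs:
    if cv2.contourArea(c)>300:
        p=ray(i,c.reshape(-1,2),130)[:,:2]; b=np.c_[(p-O)@u,(p-O)@v]; print("board-frame range",b.min(0).round(),b.max(0).round())
E
```

```text
t 0.77 board xy [601.3 265.7] z 242.6 rot [-3.136  0.007  1.808] F board [-0.4  0.4 -0.1] gap 66.1 q [ 1.17  0.28  1.47 -0.    1.41  0.94]
tool shift [-895.8  177.1   43.2] turn 0.091
```

Call:
drive_tool(motion=[0, 0, 0, 0.091, -36, 11, 0, 0, -36, 11, 0, 0, -36, 11, 0, 0, -36, 11, 0, 0, -36, 11, 0, 0, -36, 11, 0, 0, -36, 11, 0, 0])

```text
clock: 1.43
eef_pos: [286.9, 273.1, 241.2]
eef_rot: [-3.133, 0.011, 1.71]
wrist_force: [0.9, 1.2, -0.8]
finger_gap: 65.6
```

Call:
drive_tool(motion=[-36, 11, 0, 0, -36, 11, 0, 0, -36, 11, 0, 0, -36, 11, 0, 0, -36, 11, 0, 0, -36, 11, 0, 0, -36, 11, 0, 0, -36, 11, 0, 0])

```text
clock: 2.1
eef_pos: [415.5, -15.0, 243.8]
eef_rot: [-3.135, 0.011, 1.711]
wrist_force: [0.5, 0.9, 1.3]
finger_gap: 65.7
```

```bash
python3 go.py -275 8 205
python3 - <<'E'
from h import *
im=cv2.imread("pics/top0.png"); i=camera_info("top"); h=cv2.cvtColor(im,cv2.COLOR_BGR2HSV)
print(h[165,420],h[270,400])
m=cv2.inRange(h,(22,200,60),(38,255,255)); cs,_=cv2.findContours(m,0,2)
from go import u,v,O
for c in cs:
    if cv2.contourArea(c)>300:
        p=ray(i,c.reshape(-1,2),130)[:,:2]; b=np.c_[(p-O)@u,(p-O)@v]; print("board-frame range",b.min(0).round(),b.max(0).round())
E
```

```text
t 2.10 board xy [ 38.6 107.9] z 243.8 rot [-3.135  0.011  1.711] F board [ 0.8 -0.6  1.3] gap 65.7 q [-0.12 -0.03  1.81 -0.01  1.37 -0.25]
tool shift [-312.6  102.    41.6] turn -0.006
[ 29 187 199] [ 29 187 199]
```

Call:
drive_tool(motion=[-39, 13, 0, 0, -39, 13, 0, 0, -39, 13, 0, 0, -39, 13, 0, 0, -39, 13, 0, 0, -39, 13, 0, 0, -39, 13, 0, 0, -39, 13, 0, 0])

```text
clock: 2.77
eef_pos: [559.1, -315.7, 244.2]
eef_rot: [-3.133, 0.009, 1.709]
wrist_force: [-0.3, 0.4, 0.6]
finger_gap: 66.0
```

```bash
python3 go.py -262 8 55
python3 - <<'E'
from h import *
im=cv2.imread("pics/top0.png"); i=camera_info("top"); h=cv2.cvtColor(im,cv2.COLOR_BGR2HSV)
m=cv2.inRange(h,(25,175,60),(33,255,255)); cs,_=cv2.findContours(m,0,2)
from go import u,v,O
for c in cs:
    if cv2.contourArea(c)>300:
        p=ray(i,c.reshape(-1,2),130)[:,:2]; b=np.c_[(p-O)@u,(p-O)@v]; print("board-frame range",b.min(0).round(),b.max(0).round())
E
```

```text
t 2.77 board xy [-279.8    9.6] z 244.2 rot [-3.133  0.009  1.709] F board [0.4 0.2 0.6] gap 66.0 q [-0.57  0.49  1.17 -0.01  1.48 -0.7 ]
tool shift [ 19.6   3.1 189. ] turn -0.008
board-frame range [-255.  110.] [-233.  203.]
board-frame range [-352.   98.] [-257.  202.]
board-frame range [-475. -158.] [-345.  -30.]
```

Call:
drive_tool(motion=[0, 4, 25, -0.008, 0, 3, 27, 0, 0, 0, 27, 0, 0, 0, 27, 0, 0, 0, 27, 0, 0, 0, 27, 0, 0, 0, 25, 0, 0, 0, 0, 0])

```text
clock: 3.43
eef_pos: [565.6, -325.7, 46.8]
eef_rot: [-3.131, 0.009, 1.71]
wrist_force: [-0.1, -0.4, -0.8]
finger_gap: 66.0
```

```bash
python3 go.py -250 2 55
python3 - <<'E'
from h import *
im=camera("top"); cv2.imwrite("pics/top1.png",cv2.resize(cv2.cvtColor(im,cv2.COLOR_RGB2BGR)[150:300,200:460],None,fx=3,fy=3,interpolation=cv2.INTER_CUBIC))
E
```

```text
t 3.43 board xy [-290.6    4.7] z 46.8 rot [-3.131  0.009  1.71 ] F board [-0.4  0.1 -0.8] gap 66.0 q [-0.57  0.68  1.34 -0.01  1.12 -0.71]
tool shift [40.6  2.3 -8.5] turn -0.007
```

View pics/top1.png

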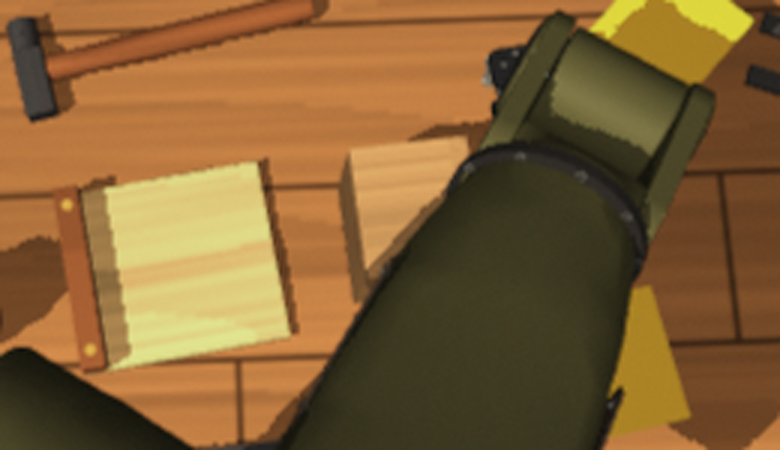

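The picture shows the gripper behind the block. The block is undisturbed, with its top-left corner at (350,150) in the crop, and there is a clear gap.

Call:
drive_tool(motion=[6, 1, -8, -0.007, 6, 1, 0, 0, 6, 0, 0, 0, 5, 0, 0, 0, 4, 0, 0, 0, 3, 0, 0, 0, 2, 0, 0, 0, 1, 0, 0, 0])

```text
clock: 4.15
eef_pos: [566.8, -290.6, 67.6]
eef_rot: [3.141, 0.018, 1.719]
wrist_force: [0.2, -0.1, 0.3]
finger_gap: 66.2
```

Call:
drive_tool(motion=[2, 0, 0, 0, 2, 0, 0, 0, 2, 0, 0, 0, 2, 0, 0, 0, 2, 0, 0, 0, 2, 0, 0, 0, 2, 0, 0, 0, 2, 0, 0, 0])

```text
clock: 4.82
eef_pos: [565.0, -275.1, 67.8]
eef_rot: [3.139, 0.02, 1.717]
wrist_force: [1.7, -2.3, 0.7]
finger_gap: 65.6
```

```bash
python3 go.py -190 2 55
```

```text
t 4.82 board xy [-240.4   -2.1] z 67.8 rot [3.139 0.02  1.717] F board [-2.5 -1.3  0.7] gap 65.6 q [-0.51  0.6   1.43 -0.02  1.1  -0.64]
tool shift [50.7 -4.1 11.8] turn -0.0
```

Call:
drive_tool(motion=[-5, 0, 0, 0, 0, 0, 8, 0, 0, 0, 8, 0, 0, 0, 0, 0])

```text
clock: 5.15
eef_pos: [565.2, -279.7, 49.9]
eef_rot: [3.14, 0.019, 1.718]
wrist_force: [-0.2, -0.1, -0.3]
finger_gap: 65.8
```

```bash
python3 go.py -244 2 52
```

```text
t 5.15 board xy [-245.    -1.6] z 49.9 rot [3.14  0.019 1.718] F board [-0.   0.2 -0.3] gap 65.8 q [-0.51  0.63  1.43 -0.02  1.08 -0.65]
tool shift [ 1.  -3.6 -2.2] turn 0.001
```

Call:
drive_tool(motion=[2, 0, 0, 0, 2, 0, 0, 0, 2, 0, 0, 0, 2, 0, 0, 0, 2, 0, 0, 0, 2, 0, 0, 0, 2, 0, 0, 0, 2, 0, 0, 0])

```text
clock: 5.82
eef_pos: [562.6, -264.4, 49.3]
eef_rot: [3.14, 0.022, 1.717]
wrist_force: [0.4, -3.3, -1.0]
finger_gap: 65.8
```

Call:
drive_tool(motion=[2, 0, 0, 0, 2, 0, 0, 0, 2, 0, 0, 0, 2, 0, 0, 0, 2, 0, 0, 0, 2, 0, 0, 0, 2, 0, 0, 0, 2, 0, 0, 0])

```text
clock: 6.48
eef_pos: [560.0, -247.0, 49.2]
eef_rot: [3.14, 0.022, 1.717]
wrist_force: [0.6, -3.6, 0.6]
finger_gap: 65.4
```

Call:
drive_tool(motion=[2, 0, 0, 0, 2, 0, 0, 0, 2, 0, 0, 0, 2, 0, 0, 0, 1, 0, 0, 0, 1, 0, 0, 0])

```text
clock: 6.98
eef_pos: [558.5, -235.9, 49.2]
eef_rot: [3.14, 0.022, 1.718]
wrist_force: [0.2, -5.1, 0.2]
finger_gap: 65.5
```

```bash
python3 go.py -186 2 52
```

```text
t 6.98 board xy [-200.8   -1.4] z 49.2 rot [3.14  0.022 1.718] F board [-5.1  0.5  0.2] gap 65.5 q [-0.45  0.58  1.51 -0.02  1.04 -0.59]
tool shift [14.7 -3.4 -3.1] turn 0.001
```

Call:
drive_tool(motion=[1.5, 0, 0, 0, 1.5, 0, 0, 0, 1.5, 0, 0, 0, 1.5, 0, 0, 0, 1.5, 0, 0, 0, 1.5, 0, 0, 0])

```text
clock: 7.48
eef_pos: [557.2, -226.4, 49.3]
eef_rot: [3.139, 0.023, 1.717]
wrist_force: [1.8, -4.8, 0.4]
finger_gap: 65.8
```

Call:
drive_tool(motion=[1, 0, 0, 0, 1, 0, 0, 0])

```text
clock: 7.65
eef_pos: [556.9, -224.1, 49.3]
eef_rot: [3.139, 0.023, 1.717]
wrist_force: [1.2, -4.8, 1.0]
finger_gap: 66.0
```

```bash
python3 go.py -186 2 52
python3 - <<'E'
from h import *
im=camera("side"); cv2.imwrite("pics/side1.png",cv2.resize(cv2.cvtColor(im,cv2.COLOR_RGB2BGR)[170:330,170:400],None,fx=3.4,fy=3.4,interpolation=cv2.INTER_CUBIC))
E
```

```text
t 7.65 board xy [-188.9   -1.5] z 49.3 rot [3.139 0.023 1.717] F board [-4.9 -0.4  1. ] gap 66.0 q [-0.44  0.57  1.53 -0.02  1.03 -0.57]
tool shift [ 2.8 -3.4 -2.8] turn 0.0
```

View pics/side1.png

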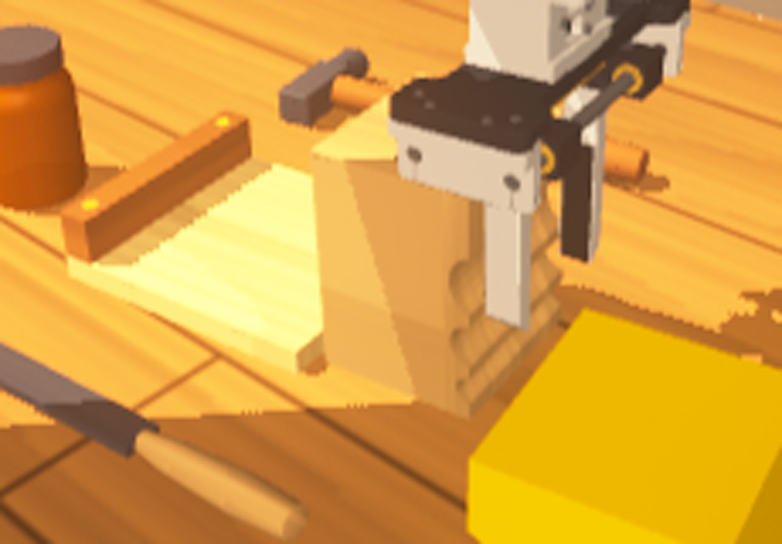

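The side view shows the block upright with both fingers on its grooved face. Its foot is a few mm short of the near edge, at about (325,350) in the crop.

Call:
drive_tool(motion=[1, 0, 0, 0, 1, 0, 0, 0])

```text
clock: 7.87
eef_pos: [556.6, -222.0, 49.3]
eef_rot: [3.139, 0.023, 1.717]
wrist_force: [0.2, -4.6, 1.0]
finger_gap: 65.8
```

Call:
drive_tool(motion=[1, 0, 0, 0, 1, 0, 0, 0])

```text
clock: 8.03
eef_pos: [556.3, -220.0, 49.3]
eef_rot: [3.139, 0.023, 1.717]
wrist_force: [0.3, -5.6, 0.8]
finger_gap: 65.6
```

Call:
drive_tool(motion=[1, 0, 0, 0, 1, 0, 0, 0])

```text
clock: 8.2
eef_pos: [556.1, -218.1, 49.4]
eef_rot: [3.139, 0.024, 1.717]
wrist_force: [-0.2, -10.1, 3.7]
finger_gap: 65.5
```

```bash
python3 go.py -186 2 52
```

```text
t 8.20 board xy [-182.8   -1.6] z 49.4 rot [3.139 0.024 1.717] F board [-10.    1.6   3.7] gap 65.5 q [-0.43  0.56  1.54 -0.02  1.03 -0.56]
tool shift [-3.3 -3.6 -2.5] turn 0.0
```

Call:
drive_tool(motion=[-0.5, 0, 0, 0, 0, 0, 0, 0, 0, 0, 0, 0, 0, 0, 0, 0])

```text
clock: 8.53
eef_pos: [556.1, -218.2, 49.4]
eef_rot: [3.139, 0.023, 1.718]
wrist_force: [1.4, -4.6, 0.9]
finger_gap: 65.8
```

Call:
drive_tool(motion=[-5, 0, 0, 0, -10, 0, 0, 0, 0, 0, -20, 0, 0, 0, -25, 0, 0, 0, -15, 0, 0, 0, 0, 0])

```text
clock: 9.03
eef_pos: [557.0, -232.9, 109.4]
eef_rot: [-3.139, 0.016, 1.717]
wrist_force: [-0.7, 0.2, -0.2]
finger_gap: 65.7
```

```bash
python3 go.py -186 2 118
python3 - <<'E'
from h import *
im=camera("side"); cv2.imwrite("pics/side2.png",cv2.resize(cv2.cvtColor(im,cv2.COLOR_RGB2BGR)[170:330,170:400],None,fx=3.4,fy=3.4,interpolation=cv2.INTER_CUBIC))
E
```

```text
t 9.03 board xy [-197.6   -0.4] z 109.4 rot [-3.139  0.016  1.717] F board [ 0.3  0.6 -0.2] gap 65.7 q [-0.45  0.5   1.47 -0.02  1.16 -0.59]
tool shift [11.4 -2.4 -8.8] turn 0.0
```

View pics/side2.png

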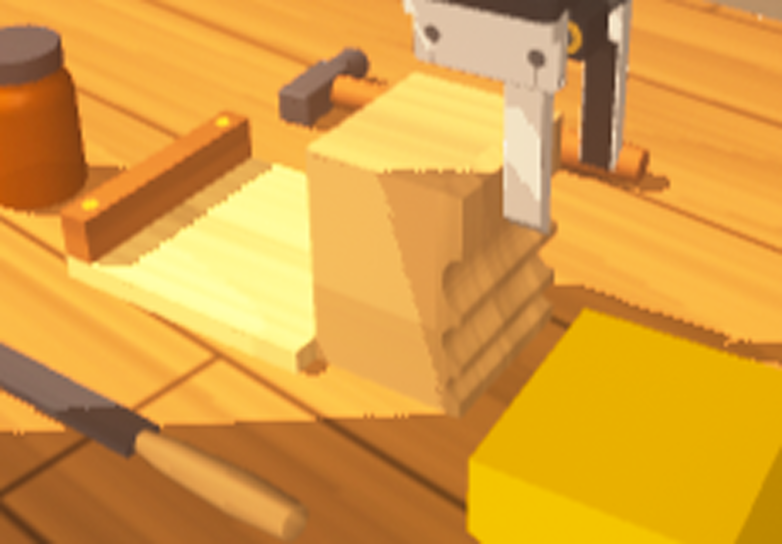

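The block now stands with its foot against the near edge, at about (315,350) in the crop. Next I go up to the plain band near its top and tip it along an arc.

Call:
drive_tool(motion=[3, 0, -4, 0, 3, 0, -4, 0, 2, 0, 0, 0, 1, 0, 0, 0, 1, 0, 0, 0, 1, 0, 0, 0, 1, 0, 0, 0, 1, 0, 0, 0])

```text
clock: 9.75
eef_pos: [553.2, -219.0, 111.7]
eef_rot: [-3.133, 0.013, 1.717]
wrist_force: [0.4, -4.9, 2.7]
finger_gap: 65.5
```

```bash
python3 go.py -163 0 132
```

```text
t 9.75 board xy [-183.3    1.4] z 111.7 rot [-3.133  0.013  1.717] F board [-4.9  0.3  2.7] gap 65.5 q [-0.43  0.49  1.49 -0.02  1.17 -0.57]
tool shift [ 20.    1.2 -20.6] turn 0.0
```

Call:
drive_tool(motion=[2, 0, -1.7, 0, 2, 0, -1.7, 0, 2.5, 0, -1.9, 0, 2.5, 0, -1.9, 0, 2.5, 0, -1.9, 0, 2.5, 0, -1.9, 0, 2.5, 0, -1.8, 0, 2.5, 0, -1.7, 0])

```text
clock: 10.42
eef_pos: [550.2, -198.9, 126.7]
eef_rot: [-3.133, 0.014, 1.717]
wrist_force: [0.2, -2.3, -0.5]
finger_gap: 66.0
```

```bash
python3 go.py -142 0 142
```

```text
t 10.42 board xy [-162.9    1.5] z 126.7 rot [-3.133  0.014  1.717] F board [-2.3  0.1 -0.5] gap 66.0 q [-0.4   0.45  1.51 -0.02  1.19 -0.54]
tool shift [ 20.7   1.3 -15.6] turn -0.0
```

Call:
drive_tool(motion=[2.7, 0, -1.6, 0, 2.7, 0, -1.6, 0, 2.7, 0, -1.5, 0, 2.7, 0, -1.5, 0, 2.7, 0, -1.4, 0, 2.7, 0, -1.3, 0, 2.7, 0, -1.2, 0, 2.7, 0, -1.2, 0])

```text
clock: 11.08
eef_pos: [546.5, -174.3, 138.9]
eef_rot: [-3.133, 0.013, 1.717]
wrist_force: [0.5, -2.3, -1.4]
finger_gap: 65.6
```

Call:
drive_tool(motion=[2.8, 0, -1, 0, 2.8, 0, -1, 0, 2.8, 0, -0.8, 0, 2.8, 0, -0.8, 0, 2.8, 0, -0.7, 0, 2.8, 0, -0.6, 0, 2.8, 0, -0.5, 0, 2.8, 0, -0.5, 0])

```text
clock: 11.75
eef_pos: [542.9, -149.2, 145.2]
eef_rot: [-3.133, 0.012, 1.717]
wrist_force: [-0.5, -0.8, 0.4]
finger_gap: 66.1
```

```bash
python3 go.py -96 0 150
python3 - <<'E'
from h import *
im=camera("side"); cv2.imwrite("pics/side3.png",cv2.resize(cv2.cvtColor(im,cv2.COLOR_RGB2BGR)[130:330,150:400],None,fx=3,fy=3,interpolation=cv2.INTER_CUBIC))
E
```

```text
t 11.75 board xy [-112.7    1.4] z 145.2 rot [-3.133  0.012  1.717] F board [-0.7  0.6  0.4] gap 66.1 q [-0.33  0.39  1.55 -0.02  1.21 -0.47]
tool shift [16.6  1.4 -5. ] turn -0.0
```

View pics/side3.png

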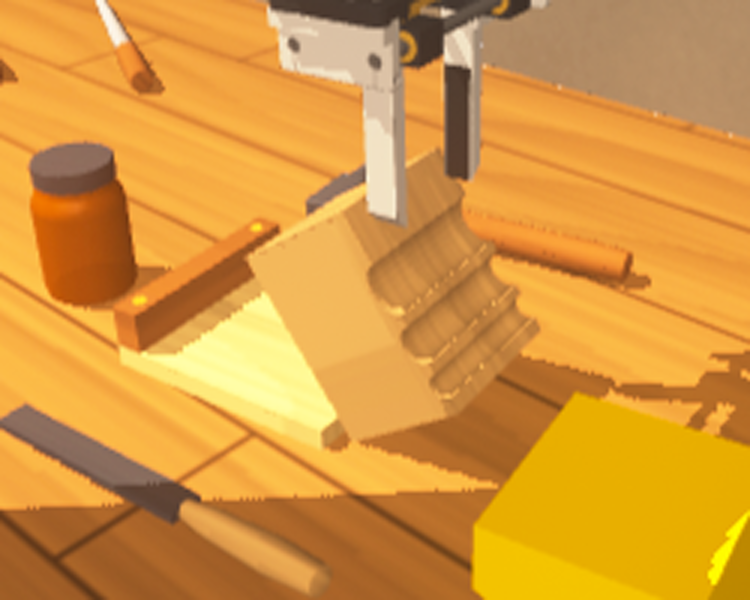

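The block is tipping cleanly about the near edge, at roughly 30–35°, with the fingers on its plain top band.

Call:
drive_tool(motion=[2.5, 0, -0.4, 0, 2.5, 0, -0.4, 0, 2.5, 0, -0.4, 0, 2.5, 0, -0.3, 0, 2.5, 0, -0.2, 0, 2.5, 0, 0, 0, 2.5, 0, 0, 0, 2.5, 0, 0, 0])

```text
clock: 12.47
eef_pos: [539.6, -126.8, 146.8]
eef_rot: [-3.133, 0.012, 1.717]
wrist_force: [0.1, -0.1, 0.1]
finger_gap: 65.9
```

Call:
drive_tool(motion=[2.5, 0, 0, 0, 2.5, 0, 0, 0, 2.5, 0, 0, 0, 2.5, 0, 0, 0, 1.5, 0, 0, 0, 0, 0, 0, 0])

```text
clock: 12.97
eef_pos: [537.6, -113.6, 146.6]
eef_rot: [-3.132, 0.012, 1.718]
wrist_force: [-1.1, 0.3, 0.2]
finger_gap: 65.6
```

```bash
python3 go.py -180 0 150
python3 - <<'E'
from h import *
im=camera("side"); cv2.imwrite("pics/side4.png",cv2.resize(cv2.cvtColor(im,cv2.COLOR_RGB2BGR)[130:330,150:400],None,fx=3,fy=3,interpolation=cv2.INTER_CUBIC))
E
```

```text
t 12.97 board xy [-76.7   1.4] z 146.6 rot [-3.132  0.012  1.718] F board [0.4 1.  0.2] gap 65.6 q [-0.27  0.36  1.59 -0.02  1.2  -0.41]
tool shift [-103.3    1.4   -2.2] turn 0.001
```

View pics/side4.png

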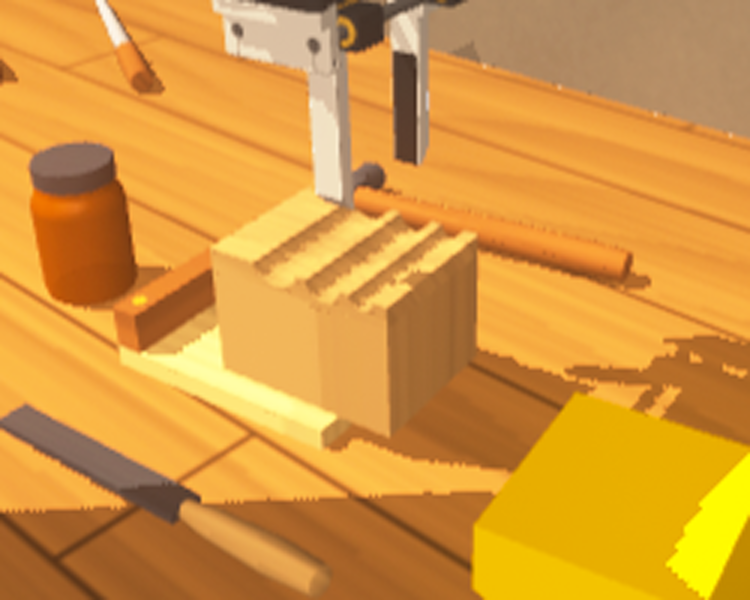

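The block lies flat with grooves upward. Its top-face corners are near (212,245), (388,315), (478,235) and (325,190) in the crop, and its end is still short of the fence.

Call:
drive_tool(motion=[-12, 0, -2, 0, -16, 0, 0, 0, -16, 0, 0, 0, -12, 0, 10, 0, 0, 0, 25, 0, 0, 0, 28, 0, 0, 0, 22, 0, 0, 0, 8, 0])

```text
clock: 13.68
eef_pos: [547.3, -179.8, 54.1]
eef_rot: [-3.138, 0.015, 1.716]
wrist_force: [-1.3, 0.6, 0.0]
finger_gap: 65.8
```

```bash
python3 go.py -120 3 48
python3 - <<'E'
from h import *
from go import u,v,O
i=camera_info("side")
p=ray(i,(np.array([(212,245),(388,315),(478,235),(325,190)])+.5)/3-.5+[150,130],105)[:,:2]
print(np.c_[(p-O)@u,(p-O)@v].round(1))
E
```

```text
t 13.68 board xy [-143.6    1.6] z 54.1 rot [-3.138  0.015  1.716] F board [0.8 1.2 0. ] gap 65.8 q [-0.37  0.52  1.59 -0.02  1.03 -0.51]
tool shift [23.7 -1.4  5.8] turn -0.001
[[   8.3   56.7]
 [-126.9   64.5]
 [-122.4  -39.8]
 [  -5.1  -39.9]]
```

Call:
drive_tool(motion=[1.5, 0, 3, 0, 1.5, 0, 3, 0, 1.5, 0, 0, 0, 1.5, 0, 0, 0, 2, 0, 0, 0, 2, 0, 0, 0, 2, 0, 0, 0, 2, 0, 0, 0])

```text
clock: 14.35
eef_pos: [546.1, -166.8, 49.5]
eef_rot: [-3.14, 0.017, 1.716]
wrist_force: [-0.0, -3.7, -2.3]
finger_gap: 65.9
```

Call:
drive_tool(motion=[2, 0, 0, 0, 2, 0, 0, 0, 2, 0, 0, 0, 2, 0, 0, 0, 2, 0, 0, 0, 2, 0, 0, 0, 2, 0, 0, 0, 2, 0, 0, 0])

```text
clock: 15.02
eef_pos: [543.8, -150.2, 49.7]
eef_rot: [-3.141, 0.019, 1.715]
wrist_force: [0.3, -4.1, -1.7]
finger_gap: 65.8
```

Call:
drive_tool(motion=[2, 0, 0, 0, 2, 0, 0, 0, 2, 0, 0, 0, 2, 0, 0, 0, 2, 0, 0, 0, 2, 0, 0, 0, 2, 0, 0, 0, 2, 0, 0, 0])

```text
clock: 15.68
eef_pos: [541.2, -132.6, 49.3]
eef_rot: [-3.141, 0.019, 1.715]
wrist_force: [0.1, -2.8, -2.6]
finger_gap: 66.0
```

```bash
python3 go.py -75 3 48
```

```text
t 15.68 board xy [-96.    0.7] z 49.3 rot [-3.141  0.019  1.715] F board [-2.8  0.3 -2.6] gap 66.0 q [-0.3   0.49  1.65 -0.02  0.99 -0.43]
tool shift [21.  -2.3  0.9] turn -0.002
```

Call:
drive_tool(motion=[2, 0, 0, 0, 2, 0, 0, 0, 2, 0, 0, 0, 2, 0, 0, 0, 1.5, 0, 0, 0, 1.5, 0, 0, 0, 1, 0, 0, 0, 1, 0, 0, 0])

```text
clock: 16.35
eef_pos: [539.2, -118.2, 49.2]
eef_rot: [-3.141, 0.019, 1.716]
wrist_force: [-0.5, -3.6, -1.0]
finger_gap: 65.4
```

Call:
drive_tool(motion=[1, 0, 0, 0, 1, 0, 0, 0, 1, 0, 0, 0])

```text
clock: 16.6
eef_pos: [538.7, -115.0, 49.2]
eef_rot: [-3.141, 0.019, 1.715]
wrist_force: [-0.0, -4.6, -1.1]
finger_gap: 65.5
```

```bash
python3 go.py -75 3 48
```

```text
t 16.60 board xy [-78.2   0.6] z 49.2 rot [-3.141  0.019  1.715] F board [-4.6  0.7 -1.1] gap 65.5 q [-0.27  0.48  1.67 -0.02  0.99 -0.4 ]
tool shift [ 3.3 -2.4  1.1] turn -0.002
```

Call:
drive_tool(motion=[1, 0, 0, 0, 1, 0, 0, 0])

```text
clock: 16.77
eef_pos: [538.4, -112.9, 49.2]
eef_rot: [-3.141, 0.02, 1.715]
wrist_force: [0.5, -3.6, -1.3]
finger_gap: 66.3
```

Call:
drive_tool(motion=[1, 0, 0, 0, 1, 0, 0, 0])

```text
clock: 16.93
eef_pos: [538.6, -111.3, 49.5]
eef_rot: [3.141, 0.021, 1.716]
wrist_force: [2.5, -14.4, 2.9]
finger_gap: 65.6
```

Call:
drive_tool(motion=[0.8, 0, 0, 0])

```text
clock: 17.02
eef_pos: [538.8, -111.3, 49.9]
eef_rot: [3.14, 0.023, 1.716]
wrist_force: [-0.8, -10.9, 1.1]
finger_gap: 65.4
```

Call:
drive_tool(motion=[1, 0, 0, 0, 1, 0, 0, 0])

```text
clock: 17.18
eef_pos: [538.8, -111.1, 50.6]
eef_rot: [3.139, 0.026, 1.717]
wrist_force: [-0.3, -12.1, 1.0]
finger_gap: 66.1
```

Call:
drive_tool(motion=[1.1, 0, 0, 0, 1.1, 0, 0, 0, 1.1, 0, 0, 0, 1.1, 0, 0, 0])

```text
clock: 17.52
eef_pos: [538.8, -110.9, 52.0]
eef_rot: [3.138, 0.034, 1.718]
wrist_force: [-0.1, -12.6, 0.9]
finger_gap: 65.7
```

```bash
python3 go.py -75 3 48
```

```text
t 17.52 board xy [-74.2  -0.1] z 52.0 rot [3.138 0.034 1.718] F board [-12.5   1.9   0.9] gap 65.7 q [-0.25  0.47  1.68 -0.04  0.98 -0.38]
tool shift [-0.7 -3.1  4. ] turn 0.001
```

Call:
drive_tool(motion=[1.4, 0, 0.2, 0, 1.4, 0, 0.2, 0, 1.4, 0, 0.2, 0, 1.4, 0, 0.2, 0, 1.4, 0, 0.2, 0, 1.4, 0, 0.2, 0])

```text
clock: 18.02
eef_pos: [539.0, -110.8, 53.9]
eef_rot: [3.135, 0.048, 1.718]
wrist_force: [-0.8, -14.0, 2.1]
finger_gap: 65.5
```

Call:
drive_tool(motion=[-1, 0, 0, 0, -4, 0, 0, 0, -12, 0, 0, 0, -25, 0, 0, 0, -35, 0, 0, 0, -10, 0, -20, 0, 0, 0, -35, 0, 0, 0, -35, 0])

```text
clock: 18.68
eef_pos: [548.0, -197.2, 143.7]
eef_rot: [-3.137, 0.038, 1.72]
wrist_force: [-0.1, 0.8, -0.4]
finger_gap: 65.4
```

Call:
drive_tool(motion=[0, 0, -35, 0, 0, 0, -35, 0, -20, 0, -20, 0, -35, 0, 0, 0, -40, 0, 0, 0, -40, 0, 0, 0, -20, 0, 0, 0, 0, 0, 0, 0])

```text
clock: 19.35
eef_pos: [572.1, -356.3, 255.3]
eef_rot: [3.133, 0.041, 1.723]
wrist_force: [-0.1, 0.4, 0.5]
finger_gap: 65.6
```

```bash
python3 go.py
python3 - <<'E'
from h import *
im=camera("top"); cv2.imwrite("pics/top2.png",cv2.resize(cv2.cvtColor(im,cv2.COLOR_RGB2BGR)[165:300,180:350],None,fx=4.4,fy=4.4,interpolation=cv2.INTER_CUBIC))
E
```

```text
t 19.35 board xy [-321.9    2.7] z 255.3 rot [3.133 0.041 1.723] F board [0.4 0.1 0.5] gap 65.6 q [-0.6   0.54  1.07 -0.02  1.5  -0.75]
```

View pics/top2.png

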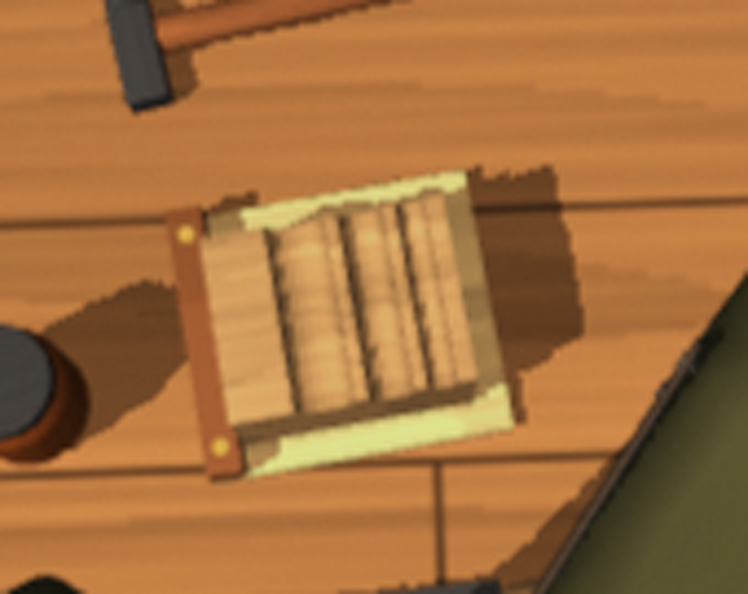

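The block lies grooves-up and flush along the fence. Its top corners are at (203,238), (443,192), (477,383) and (229,426) in the crop. I'll check these numerically.

Run:
```python
from h import *
from go import u,v,O
i=camera_info("top")
p=ray(i,(np.array([(203,238),(443,192),(477,383),(229,426)])+.5)/4.4-.5+[180,165],105)[:,:2]
b=np.c_[(p-O)@u,(p-O)@v]; print(b.round(1),b.mean(0).round(1))
a=lambda d:np.arctan2(d[1],d[0]); print("long sides",a(b[0]-b[1]),a(b[3]-b[2]),"ends",a(b[0]-b[3])+np.pi/2,a(b[1]-b[2])+np.pi/2)
```

```text
[[ 63.4 -42.3]
 [-65.1 -44. ]
 [-64.1  58.9]
 [ 65.6  57.9]] [-0.   7.6]
long sides 0.013399581116820124 -0.008080179608057866 ends -0.021572828128073818 -0.009606970673472048
```

```bash
python3 -c "
from cell import *
print(sign_off())"
```

```text
the job is handed in; nothing more can be done
None
```

I slid the block upright to the near edge with two spread fingers and tipped it over by pushing near its top. I then pushed it along to the fence, bedded it there with a steady 12–14 N, backed the arm clear and handed the job in at about 19 s.

**Final position (last top view):** the block lies grooves up. Its centre is about 0 mm along the board and 8 mm off the middle line, and its mean angle to the fence is under 0.01 rad. The individual edges scatter within ±0.02 rad, and the calibration is good to only about 2 mm.

**Forces:** the highest wrist force I read on the block was about 15 N. That came from readings at the end of each move, so brief peaks in between were not seen.

**Disagreements and gaps:**
- **Bedding push:** it read 12.5–14 N, slightly under the 15 N asked for.
- **Landing position:** after tipping, the block lay about 25 mm further back than planned, by the side camera. The push to the fence made that up.
- **Squareness at the near edge:** I judged it from the finger contact and the side view only, because the arm hid the block from above.
- **Bystanders:** I only judged the hammer, jar and file by eye. All three looked undisturbed up to the tipping. After that, the hammer and jar still did in the last top view, which shows only part of each. The arm hid the file there.

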